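# Dial open the strongbox padlock and hold it up

### The job

The combination padlock on the blue sample strongbox has to come off so that the custodian can see the hasp is free. Its code: turn the dial left (anticlockwise) to its stop, then right four clicks, then back left two clicks; then draw the lock body back so that the shackle comes fully open, slide the freed shackle leg out of the hasp staple and lift the lock away, leaving the cool pack, the blue tube rack and the petri dish where they are. Finish holding the lock up in the gripper, dial upward and shackle still open, clearly above the strongbox (about 10 cm), and keep holding it: do not put it down or let go.

Things in the scene. Friction and masses are not known exactly. Their poses are not given: they have to be found in the camera images.
- strongbox: Blue steel strongbox, 280 x 220 mm, 85 mm high, bolted down. On its top lie a 3 mm steel lock plate and a hasp leaf, their upper faces 88 mm above the bench. Origin: centre of its underside. Its +x points from its front edge to its hinged rear flap, roughly away from the robot; z up.
- lock_plate (a point): Centre of the lock plate's upper face, on which the padlock lies. Two turned-up lips 8.5 mm high run along the strongbox's x beside it, inner faces 65 mm apart, from 46 mm in front of to 46 mm behind this point; they guide the padlock's case as it slides along x.
- staple_eye (a point): Middle of the hasp staple's opening, 14 mm above the lock plate. The staple is a closed upright loop of 5 mm steel bar fixed to the strongbox; the opening, 18 mm wide and 22 mm high from the plate, looks along the strongbox's x; its top is 27 mm above the plate. At the start the short leg of the shackle passes through it.
- padlock: Loose padlock, about 0.6 kg, aluminium case 62 (x) by 60 (y) by 28 mm thick, lying dial up on the lock plate between the lips, 2.5 mm free at each side. Origin: centre of the case's underside, under the dial's axis. Its +x points from case to shackle bow, along the strongbox's +x; z up out of the dial face.
- case_face (a point): Middle of the face of the case from which the shackle comes, 31 mm from the padlock's origin along its x, 14 mm above its underside. With the shackle fully open, the short leg's tip stands 20 mm in front of this face: slide the lock forward (+x) until the staple is in this gap, 10 mm in front of the face, then lift the lock straight up.
- dial_grip (a point): On the dial's axis, 41 mm above the padlock's underside, half way up the black knurled knob (30 mm across, 20 mm high, from 31 to 51 mm above the underside; under it a flange 38 mm across and 3 mm thick). Grip it across from above in any direction; the lock can be drawn along and carried by this knob too.
- dial (a joint): Dial angle, rad: 0 in the notch at the left stop, growing as it turns right (clockwise from above). Notches (clicks) at 0, 0.349, 0.698, 1.047 and 1.396; hard stops at -0.05 and 1.47; up to 0.13 N m to turn. Code: 0, then 1.396 (sets a hidden second wheel), then 0.698, each within 0.13 rad. After a slip begin again at 0.
- dial_pointer (a point): Outer end of the red pointer line on the knob's silver top, 13.8 mm from the axis. White ticks every 20 degrees stand round the dial; the pointer is at the red tick at the left stop, and points straight at the shackle bow (+x) at the open position, two clicks right of it.
- shackle (a joint): How far the shackle is out of the case, m: 0 shut, 0.028 fully open; stays where it is left (1.5 N friction). To open: with the code set, draw the case back along its -x; the bow catches on the staple after about 10 mm, then the shackle comes out 28 mm to its stop. With a wrong code it is locked (1 mm play).
- shackle_bow (a point): Middle of the shackle's bow, on its centre line. The shackle is an 8 mm round steel bar lying 14 mm above the padlock's underside, legs 36 mm apart: long leg at y = +18 mm of the padlock, short leg at y = -18 mm. Shut, this point is 63 mm from the padlock's origin, 32 mm in front of the case.
- shackle_tip (a point): Free end of the shackle's short leg, on its centre line; 8 mm inside the case when shut, 20 mm in front of it when fully open.
- cool_pack: Pale grey block-shaped cool pack with rounded edges, 112 x 92 x 58 mm, on the bench left of the strongbox. Bystander. Origin: centre of its underside.
- tube_rack_blue: Blue tube rack holding two white tubes, 108 x 84 x 46 mm, on the bench right of the strongbox. Bystander. Origin: centre of its underside.
- petri_dish: Clear petri dish, 90 mm across, 16 mm high, lying behind left of the strongbox. Bystander. Origin: centre of its underside.

How it is judged:
By the outcome, as a careful person would: the job done as asked, in the order asked, and still so for the second after the job is handed in, while the arm keeps its last pose, push and grip.
It also fails if it takes over 45 s, if anything falls off the work surface, if the arm or the gripper's body presses on something with over 40 N, if the wrist force passes 120 N, or if a joint passes its speed limit or range.

### The arm

A 7-joint arm with a two-finger parallel gripper is mounted at the origin on a cart in front of the work surface, level with it; the furniture and walls round the work are solid. World frame = base frame: x ahead of the robot, y to its left, z up, the work surface at z = 0. Lengths are in m, angles in rad, forces in N, time in s.
With the tool pointing down it reaches from about 0.425 to 0.875 m from the base axis. Payload 4.7 kg.
Tool frame: the origin (TCP) lies at the very end of the fingers, on their centre line; the grasp point (between the pads) lies 19 mm behind it; z points along the fingers, y is the line along which they close (so a half turn about z gives the same grasp; the last joint's range is limited). The gripper opens to 87 mm and grips with 3 to 60 N. Pads are 19 mm wide; open, the fingers measure 117 mm over their backs; the gripper's body (75 mm by 190 mm) begins 51 mm behind the grasp point.
Start: joints at [1.34, 0.321, -0.07, 1.45, 0.023, 1.371, -0.057], TCP at [0.158, -0.631, 0.223] pointing down, gripper open.
Joint ranges: [-2.86, 2.86], [-0.3, 2.09], [-1.38, 1.24], [0.06, 2.45], [-1.56, 4.7], [0.09, 2.05], [-2.69, 2.69]. Speed limits (rad/s): [2.57, 2.57, 3.14, 3.14, 3.14, 3.14, 3.14].

### API

Orientations are given as a rotation vector (axis times angle).
In Python, from bench import get_state, get_image, get_calibration, close_job gives the robot as it stands.
- The arm moves only by the shell command python3 -m crank 'ROWS' [FORCE]. ROWS is JSON, a list of rows, each a list of 5 numbers: the opening, from 0 (shut) to 1 (fully open), then the shift along the world's x, y, z in units of 0.2 m (1.0 is 0.2 m), then the turn about the world's z in units of 2 pi rad (1.0 is 2 pi rad). A call has 1 to 5 rows; each row is the pose to reach, as a shift and turn from the pose commanded when the call began, turning the shorter way round; what a row does not reach only later rows make up. A row lasts 1/8 s, in which the tool goes at most 62.5 mm and 10.7 degrees, less where a joint would pass 70% of its speed; a pose out of reach is approached as far as the arm can. A call with a number of a shift or a turn outside -1 to 1 is refused whole. A call with a gripper value outside its range is refused whole. The fingers move at their own pace and stop on an object; FORCE is the grip in N (left out, the last holds). Time passes only in rows, so rows that repeat a pose let the fingers close. It gives the time, the measured TCP pose, the force, the opening and the grip force at its end, in the units of the state.
- get_state(): the state, without advancing time (a new reading comes with each control period).
- get_image(name): name is "scene" or "side" or "wrist"; returns the picture (420x560x3 uint8, red, green, blue); there is no depth.
- get_calibration(name): a dict with "fovy" (degrees; the focal length in pixels is half the picture's height over the tangent of half this angle, whatever the lens; pixels are square), "cx", "cy" (the principal point, pixels), "k1" (the pictures are not rectified: a ray, as slopes to the right and down, at radius r is drawn at 1 + k1 r^2 times it, then the intrinsics apply), "R" (3x3) and "t" (3): a world point X has camera coordinates R X + t. Camera axes: x right, y down, z forward; pixel columns grow to the right and rows downward; lengths in m; the calibration is good to about 2 mm. A picture is of the moment at which its call begins: read the wrist's pose just before it. get_calibration takes no time and is no camera call; for the wrist camera it gives the pose at the moment of the call.
- close_job(): hands the job in; it is judged then, once.
The state is a dict: "time": time; "joint_positions": joint angles; "qd": joint speeds; "joint_torque": joint torques, N m; "position": TCP position; "tool_rot": TCP orientation; "ft_force": force on the tool from outside, world axes, zero at the start; "torque": the same for the moment, N m; "grip_width": opening from 0.0 (shut) to 1.0 (fully open); "grip_force": force on a finger pad.
Only numpy, scipy, OpenCV 4.12 (cv2) and the standard library are available. Lean on these libraries where they do the work, as an engineer would, in place of code of your own. Each camera call takes 0.05 s, during which the arm holds its last target. There are 200 camera calls.

## Working session

There is one attempt and no reset: what is moved stays moved. The work goes in short steps, Python scripts to look and compute and a shell command to move; the robot and the scene stay as the last step left them, time stands still between calls to the robot, and variables do not carry over. Pictures are saved under pics/ and viewed, at most 10 in all, crops included, and the job is handed in when it is done.

```bash
mkdir -p pics; cat > h.py <<'E'
import numpy as np, cv2
from bench import *
def snap(name,fn):
    c=get_calibration(name); im=get_image(name); cv2.imwrite('pics/'+fn,im[:,:,::-1]); np.save('pics/'+fn+'.npy',c,allow_pickle=True); return im,c
def K(c):
    f=210/np.tan(np.radians(c['fovy'])/2); return np.array([[f,0,c['cx']],[0,f,c['cy']],[0,0,1.]])
def ray(c,uv):
    k=K(c); p=cv2.undistortPoints(np.array([[uv]],float),k,np.array([c['k1'],0,0,0,0.]))[0,0]
    R=np.array(c['R']);t=np.array(c['t']); return -R.T@t, R.T@np.array([p[0],p[1],1])
def onz(c,uv,z):
    o,d=ray(c,uv); return o+d*(z-o[2])/d[2]
def proj(c,X):
    p,_=cv2.projectPoints(np.atleast_2d(np.array(X,float)),cv2.Rodrigues(np.array(c['R'],float))[0],np.array(c['t'],float),K(c),np.array([c['k1'],0,0,0,0.])); return p[:,0]
def load(fn): return np.load('pics/'+fn+'.npy',allow_pickle=True).item()
E
python3 - <<'E'
from h import *
a,c=snap('scene','s1.png'); b,c2=snap('side','d1.png')
print(c['t'],c2['t'],c['fovy'],c2['fovy'])
s=get_state();print(s['time'],s['position'],s['tool_rot'],s['grip_width'])
E
```

```text
[0.44992811 0.30075001 0.95738675] [0.54653804 0.1531207  1.03893481] 54.980186564626266 57.837632380193206
0.1 [ 0.15735184 -0.63014257  0.2215804 ] [-3.11640236e+00 -3.83418748e-01  4.93814361e-04] 0.9961283208433499
```

View pics/s1.png

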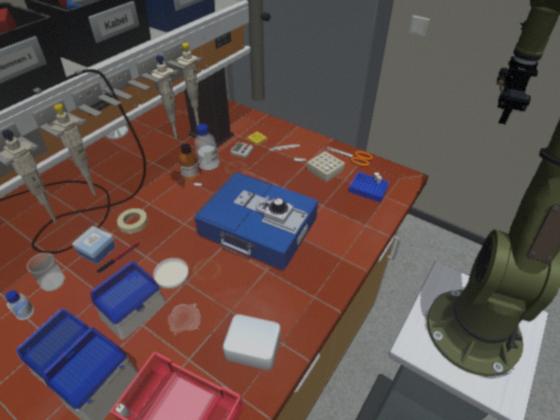

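View pics/d1.png

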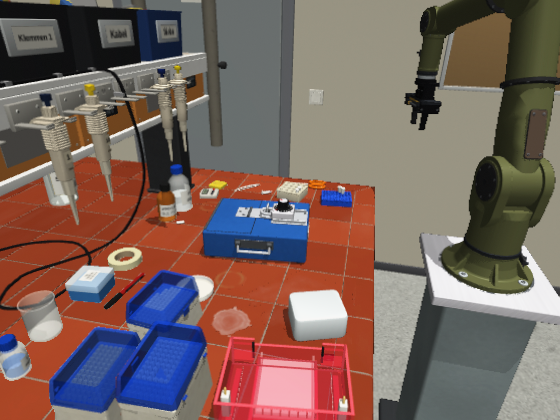

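The dial is at about (279,205) in the scene picture and (283,205) in the side picture. The strongbox is at about (257,220), with the bystanders clear of it.

```bash
python3 - <<'E'
from h import *
c=load('s1.png');c2=load('d1.png')
o,d=ray(c,(279,204));o2,d2=ray(c2,(283.5,203))
A=np.c_[d,-d2];s=np.linalg.lstsq(A,o2-o,rcond=None)[0];print(o+s[0]*d,o2+s[1]*d2)
print('top',onz(c,(279,203),.139),onz(c2,(283.5,201),.139))
a=cv2.imread('pics/s1.png')[165:270,185:330];b=cv2.imread('pics/d1.png')[185:270,195:320]
a=cv2.resize(a,None,fx=5,fy=5,interpolation=3)[:525,:];cv2.imwrite('pics/c1.png',a)
E
```

```text
[0.55491796 0.01464533 0.12908162] [0.55658392 0.01442974 0.13022361]
top [0.55133321 0.01995346 0.139     ] [0.55564439 0.01976771 0.139     ]
```

View pics/c1.png

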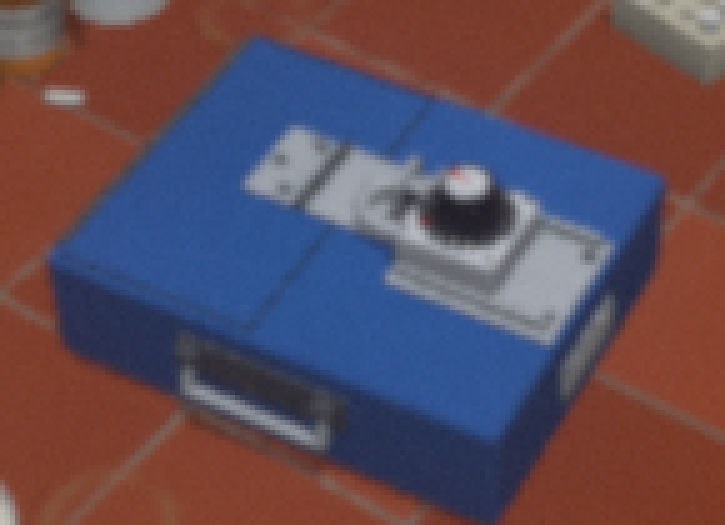

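The crop shows the box's top corners at (258,38), (663,180), (497,440) and (52,260). The silver knob top is at (467,180), and its red pointer lies off the shackle direction.

```bash
python3 - <<'E'
from h import *
c=load('s1.png');f=lambda p:(p[0]/5+184.6,p[1]/5+164.6)
P=[onz(c,f(p),.085)[:2] for p in [(258,38),(663,180),(497,440),(52,260)]]
print(np.round(P,4), 'centre',np.mean(P,0))
A,B,C,D=P
for u in (A-B,D-C): print(np.linalg.norm(u),np.degrees(np.arctan2(u[1],u[0])))
for u in (D-A,C-B): print(np.linalg.norm(u),np.degrees(np.arctan2(-u[0],u[1])))
print('knob',onz(c,f((467,180)),.139),'pointer',onz(c,f((456,174)),.139))
s=get_state();R=cv2.Rodrigues(np.array(s['tool_rot']))[0];print(R)
w=get_calibration('wrist');Rw=np.array(w['R']);print('cam',-Rw.T@w['t'],Rw[2],w['fovy'])
E
```

```text
[[ 0.7666 -0.0636]
 [ 0.4986 -0.0958]
 [ 0.4715  0.1143]
 [ 0.7409  0.1474]] centre [0.61940277 0.02558173]
0.26996399959898887 6.868660931690741
0.27147194146978504 7.011840653239799
0.21255504316029739 6.938740294152854
0.21188385667985132 7.346503048171895
knob [0.55865557 0.01392436 0.139     ] pointer [0.56606464 0.01344085 0.139     ]
[[ 9.70177409e-01  2.42395394e-01 -5.18844086e-04]
 [ 2.42395926e-01 -9.70176026e-01  1.64128371e-03]
 [-1.05530483e-04 -1.71810207e-03 -9.99998518e-01]]
cam [ 0.23153269 -0.6119345   0.38414155] [-0.27253737 -0.06646679 -0.95984663] 64.27657574295114
```

```bash
python3 -m crank '[[1,0.17,0.18,0.08,0.025],[1,0.34,0.36,0.16,0.05],[1,0.51,0.54,0.24,0.075],[1,0.68,0.72,0.32,0.1],[1,0.85,0.9,0.4,0.115]]' 50
python3 -m crank '[[1,0.15,0.25,0,0.025],[1,0.3,0.5,0,0.05],[1,0.45,0.75,0,0.075],[1,0.6,0.95,0,0.1],[1,0.6,0.95,0,0.115]]'
python3 -m crank '[[1,0.1,0.3,0,0],[1,0.2,0.6,0,0],[1,0.3,0.95,0,0],[1,0.4,0.95,-0.1,0],[1,0.4,0.95,-0.1,0]]'
```

```text
time: 0.72
position: [0.3283, -0.4492, 0.3027]
tool_rot: [-2.778, -1.466, 0.0]
ft_force: [0.5, -0.1, 0.1]
grip_width: 1.0
grip_force: 0.0
time: 1.35
position: [0.4501, -0.2555, 0.3026]
tool_rot: [-2.07, -2.363, -0.002]
ft_force: [-1.0, -1.5, 0.7]
grip_width: 1.001
grip_force: 0.0
time: 1.98
position: [0.5272, -0.0688, 0.2808]
tool_rot: [-2.079, -2.351, 0.001]
ft_force: [-0.1, -0.4, 0.9]
grip_width: 1.004
grip_force: 0.0
```

```bash
python3 -m crank '[[1,0.15,0.3,-0.2,0],[1,0.15,0.3,-0.2,0]]'
python3 - <<'E'
from h import *
a,c=snap('wrist','w1.png')
E
```

```text
time: 2.22
position: [0.5566, -0.0084, 0.241]
tool_rot: [-2.08, -2.35, 0.001]
ft_force: [-0.6, 0.1, -0.1]
grip_width: 0.999
grip_force: 0.0
```

View pics/w1.png

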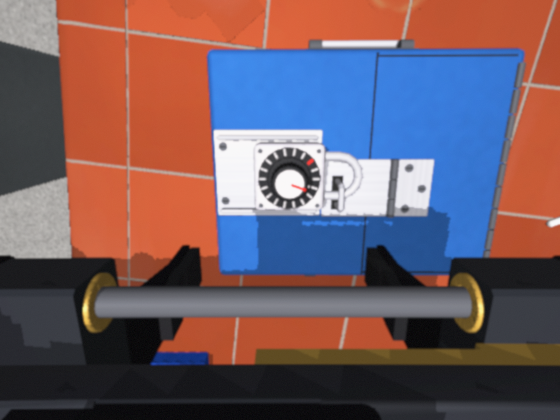

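The wrist view shows the knob top at about (290,184), with the red pointer towards (304,189). The red tick is at (310,162) and the staple at about (340,190).

```bash
python3 - <<'E'
from h import *
c=load('w1.png');im=cv2.imread('pics/w1.png')
cr=cv2.resize(im[125:225,205:365],None,fx=5,fy=5,interpolation=2);cv2.imwrite('pics/w1c.png',cr)
R=np.array(c['R']);print(-R.T@c['t'])
b,g,r=[im[:,:,i].astype(int) for i in range(3)]
m=(r>130)&(g<110)&(b<110);m[:155]=0;m[215:]=0;m[:,:265]=0;m[:,320:]=0
n,l,s,ce=cv2.connectedComponentsWithStats(m.astype(np.uint8));
for i in range(1,n):
  if s[i,4]>2:print(s[i],ce[i],onz(c,ce[i],.139),onz(c,ce[i],.116))
E
```

```text
[0.54707398 0.06758118 0.40371871]
[307 158   8   7  34] [309.88235294 161.32352941] [0.57218281 0.03379103 0.139     ] [0.57436438 0.03085518 0.116     ]
[303 187   4   5  14] [304.14285714 189.28571429] [0.57081711 0.01085042 0.139     ] [0.57288002 0.00592139 0.116     ]
```

View pics/w1c.png

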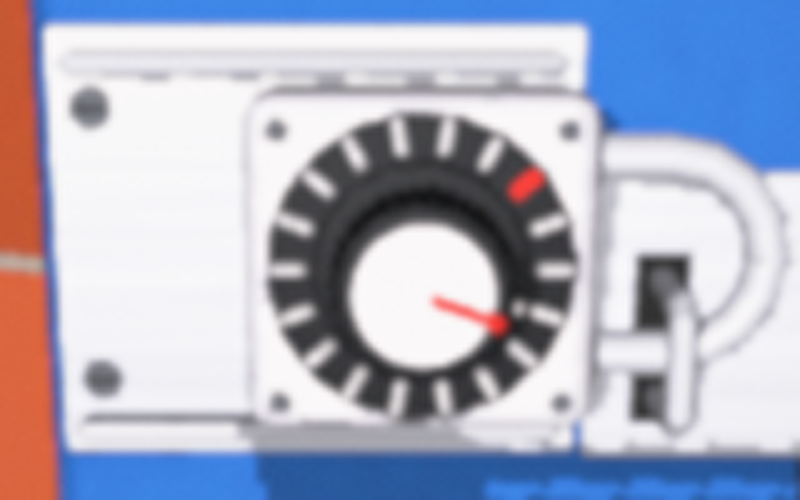

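```bash
python3 - <<'E'
from h import *
c=load('w1.png')
k=onz(c,(205+423/5-.4,125+297/5-.4),.139);f=onz(c,(205+421/5-.4,125+268/5-.4),.119);print(k,f)
e=[onz(c,(205+x/5-.4,125+y/5-.4),.116)[:2] for x,y in [(276,130),(570,130),(560,402),(280,402)]];print(np.mean(e,0),[np.degrees(np.arctan2(*(e[a]-e[b])[::-1])) for a,b in((1,0),(2,3))])
t=onz(c,(205+500/5-.4,125+324/5-.4),.139);d=t-k;print(np.degrees(np.arctan2(d[1],d[0])))
s=get_state();print(s['position'],(k-s['position'])/.2)
E
```

```text
[0.5582579  0.01370454 0.139     ] [0.55811694 0.01464535 0.119     ]
[0.5583331  0.01389048] [np.float64(6.954223804988628), np.float64(6.981227978851602)]
-12.644609820552873
[ 0.55683925 -0.00805252  0.2406846 ] [ 0.00709327  0.10878531 -0.508423  ]
```

```bash
python3 -m crank '[[1,0.0075,0.11,-0.15,-0.0278],[1,0.0075,0.11,-0.35,-0.0556],[1,0.0075,0.11,-0.53,-0.0556],[1,0.0075,0.11,-0.585,-0.0556],[1,0.0075,0.11,-0.585,-0.0556]]' 50
```

```text
time: 2.9
position: [0.5591, 0.01, 0.1261]
tool_rot: [2.463, 1.95, -0.001]
ft_force: [0.2, 0.1, 0.8]
grip_width: 1.0
grip_force: 0.0
```

```bash
python3 -m crank '[[1,0,0,-0.01,0],[1,0,0,-0.01,0]]'; python3 -c "
from bench import *
s=get_state();print(s['position'],s['tool_rot'],s['joint_positions'])"
```

```text
time: 3.15
position: [0.5598, 0.0112, 0.1248]
tool_rot: [2.461, 1.95, 0.002]
ft_force: [-0.1, -0.2, 0.0]
grip_width: 0.999
grip_force: 0.0
[0.55980963 0.01119272 0.12484144] [2.46077959e+00 1.95037466e+00 2.10250471e-03] [ 0.55837008  0.27164184 -0.71680899  1.78122941  0.19440713  1.15840725
 -0.44877501]
```

```bash
python3 -m crank '[[1,-0.0075,0.0135,-0.015,0],[1,-0.0075,0.0135,-0.015,0]]'; python3 -m crank '[[0,0,0,0,0],[0,0,0,0,0],[0,0,0,0,0],[0,0,0,0,0],[0,0,0,0,0]]' 50;python3 -m crank '[[0,0,0,0,0],[0,0,0,0,0]]'
```

```text
time: 3.4
position: [0.5573, 0.0145, 0.1206]
tool_rot: [-2.461, -1.952, 0.0]
ft_force: [0.3, -0.8, -0.0]
grip_width: 0.999
grip_force: 0.0
time: 4.03
position: [0.5575, 0.014, 0.1206]
tool_rot: [2.462, 1.952, 0.0]
ft_force: [0.1, -0.3, -0.2]
grip_width: 0.515
grip_force: 0.0
time: 4.28
position: [0.558, 0.0139, 0.1207]
tool_rot: [2.461, 1.951, 0.001]
ft_force: [1.5, 0.1, -1.1]
grip_width: 0.334
grip_force: 50.0
```

```bash
python3 -m crank '[[0,0,0,0,0.027],[0,0,0,0,0.054],[0,0,0,0,0.081],[0,0,0,0,0.108],[0,0,0,0,0.135]]'; python3 -m crank '[[0,0,0,0,0.027],[0,0,0,0,0.034],[0,0,0,0,0.034],[0,0,0,0,0.034]]';python3 - <<'E'
from h import *
a,c=snap('wrist','w2.png')
s=get_state();v=s['tool_rot'];print(s['position'],2*np.degrees(np.arctan2(v[1],v[0])),s['torque'])
cv2.imwrite('pics/w2c.png',cv2.resize(a[100:340,130:430,::-1],None,fx=2.5,fy=2.5,interpolation=2))
E
```

```text
time: 4.9
position: [0.5582, 0.0137, 0.1207]
tool_rot: [1.433, 2.794, 0.001]
ft_force: [2.2, 0.0, -1.3]
grip_width: 0.335
grip_force: 50.0
time: 5.4
position: [0.5579, 0.0137, 0.1207]
tool_rot: [1.136, 2.928, 0.0]
ft_force: [1.8, -0.5, 0.4]
grip_width: 0.335
grip_force: 50.0
[0.55789807 0.01372642 0.1206754 ] 137.60130222639717 [-0.17934115 -0.59399953  0.05070562]
```

View pics/w2c.png

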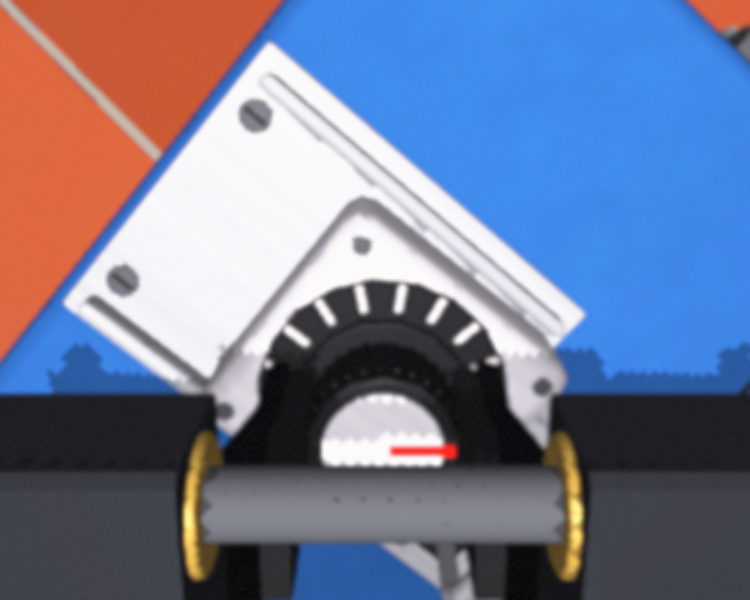

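The pointer lies along the finger line at yaw 137.6°, so it is 40.6° left of the lock's +x. The dial is at its left stop (about 0) and the case is still square to the lips. Next is right four clicks.

```bash
python3 -m crank '[[0,0,0,0,-0.027],[0,0,0,0,-0.054],[0,0,0,0,-0.081],[0,0,0,0,-0.108],[0,0,0,0,-0.135]]'; python3 -m crank '[[0,0,0,0,-0.027],[0,0,0,0,-0.054],[0,0,0,0,-0.081],[0,0,0,0,-0.0895],[0,0,0,0,-0.0895]]';python3 -m crank '[[0,0,0,0,0],[0,0,0,0,0]]';python3 - <<'E'
from h import *
a,c=snap('wrist','w3.png')
s=get_state();v=s['tool_rot'];print(s['position'],2*np.degrees(np.arctan2(v[1],v[0])),s['torque'])
cv2.imwrite('pics/w3c.png',cv2.resize(a[100:340,130:430,::-1],None,fx=2.5,fy=2.5,interpolation=2))
E
```

```text
time: 6.08
position: [0.557, 0.0135, 0.1206]
tool_rot: [2.246, 2.196, -0.002]
ft_force: [-0.5, -1.1, 1.2]
grip_width: 0.335
grip_force: 50.0
time: 6.7
position: [0.557, 0.0137, 0.1206]
tool_rot: [2.763, 1.495, -0.002]
ft_force: [-0.0, -1.9, 2.2]
grip_width: 0.332
grip_force: 50.0
time: 6.95
position: [0.557, 0.0138, 0.1206]
tool_rot: [-2.763, -1.495, 0.002]
ft_force: [-2.2, -2.6, 3.5]
grip_width: 0.331
grip_force: 50.0
[0.55704293 0.01379858 0.12061157] -303.16204393000845 [-0.45736826  0.58797354 -0.08071811]
```

View pics/w3c.png

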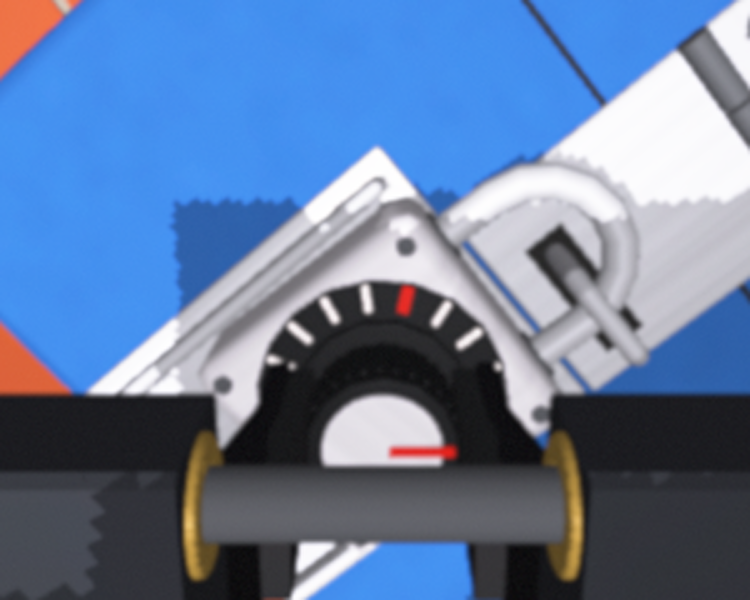

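```bash
python3 - <<'E'
from h import *
f=lambda p:(p[0]/2.5+129.7,p[1]/2.5+99.7)
an=lambda c,a,b,z:(lambda d:np.degrees(np.arctan2(d[1],d[0])))(onz(c,f(b),z)-onz(c,f(a),z))
c=load('w3.png')
print('w3 case',an(c,(223,385),(405,246),.116),'side+90',an(c,(540,413),(405,246),.116),'lip',an(c,(125,390),(380,185),.0965),'ptr',an(c,(391,452),(456,452),.139))
a=onz(c,f((456,452)),.139);print(a,[onz(c,f(p),.116) for p in[(223,385),(405,246),(540,413)]])
c=load('w2.png')
print('w2 case front-to-back',an(c,(362,245),(542,386),.116),'90:',an(c,(225,411),(362,245),.116),'ptr',an(c,(391,452),(456,452),.139))
E
```

```text
w3 case 5.1928199562614346 side+90 95.15573165429808 lip 5.866336221057608 ptr -33.178966071561206
[0.56807006 0.00575788 0.139     ] [array([0.52945138, 0.035532  , 0.116     ]), array([0.57923815, 0.04005666, 0.116     ]), array([ 0.58355566, -0.00779439,  0.116     ])]
w2 case front-to-back 8.464145090055888 90: 98.63506060474216 ptr 47.54976707696265
```

```bash
python3 -m crank '[[0,0,0,0,-0.006],[0,0,0,0,-0.006]]';python3 -m crank '[[0,0,0,0,0.027],[0,0,0,0,0.054],[0,0,0,0,0.081],[0,0,0,0,0.108],[0,0,0,0,0.12]]'; python3 -m crank '[[0,0,0,0,0],[0,0,0,0,0]]';python3 - <<'E'
from h import *
s=get_state();v=s['tool_rot'];print(s['position'],2*np.degrees(np.arctan2(v[1],v[0])),s['torque'])
E
```

```text
time: 7.25
position: [0.557, 0.0138, 0.1206]
tool_rot: [2.791, 1.442, -0.002]
ft_force: [-4.0, -2.3, 4.3]
grip_width: 0.332
grip_force: 50.0
time: 7.88
position: [0.5585, 0.014, 0.1207]
tool_rot: [2.059, 2.371, 0.002]
ft_force: [0.3, -2.3, 1.7]
grip_width: 0.328
grip_force: 50.0
time: 8.12
position: [0.5583, 0.0141, 0.1207]
tool_rot: [2.064, 2.367, 0.002]
ft_force: [1.2, -2.0, 0.4]
grip_width: 0.331
grip_force: 50.0
[0.55829287 0.01412971 0.12067878] 97.80166603565769 [-0.45551672 -0.40824208  0.09039703]
```

```bash
python3 -m crank '[[0,-0.02,-0.0025,0,0],[0,-0.04,-0.005,0,0],[0,-0.06,-0.0074,0,0],[0,-0.08,-0.0098,0,0],[0,-0.1,-0.0123,0,0]]';python3 -m crank '[[0,-0.02,-0.0025,0,0],[0,-0.04,-0.005,0,0],[0,-0.06,-0.0074,0,0],[0,-0.075,-0.0092,0,0],[0,-0.075,-0.0092,0,0]]'
```

```text
time: 8.75
position: [0.5374, 0.0117, 0.1207]
tool_rot: [2.064, 2.368, 0.001]
ft_force: [4.3, -0.5, -1.1]
grip_width: 0.331
grip_force: 50.0
time: 9.38
position: [0.5235, 0.0095, 0.1208]
tool_rot: [2.063, 2.367, 0.003]
ft_force: [7.5, -0.4, -3.2]
grip_width: 0.334
grip_force: 50.0
```

```bash
python3 -m crank '[[0,-0.01,-0.0012,0,0],[0,-0.015,-0.0018,0,0],[0,-0.015,-0.0018,0,0]]';python3 -m crank '[[0,-0.01,-0.0012,0,0],[0,-0.015,-0.0018,0,0],[0,-0.015,-0.0018,0,0]]'
```

```text
time: 9.75
position: [0.5229, 0.0092, 0.121]
tool_rot: [2.061, 2.364, 0.009]
ft_force: [14.4, 0.3, -8.5]
grip_width: 0.332
grip_force: 50.0
time: 10.12
position: [0.5223, 0.0087, 0.1215]
tool_rot: [2.058, 2.361, 0.015]
ft_force: [20.1, -0.2, -12.3]
grip_width: 0.33
grip_force: 50.0
```

```bash
python3 -m crank '[[0,0.045,0.0055,0,0],[0,0.09,0.011,0,0],[0,0.135,0.0166,0,0],[0,0.18,0.022,0,0],[0,0.225,0.0277,0,0]]';python3 -m crank '[[0,0,0,0,0],[0,0,0,0,0],[0,0,0,0,0]]'; python3 - <<'E'
from h import *
a,c=snap('wrist','w4.png')
s=get_state();v=s['tool_rot'];print(s['position'],2*np.degrees(np.arctan2(v[1],v[0])))
a2,c2=snap('scene','s4.png')
x,y=proj(c2,(.57,.015,.12))[0].astype(int);q=a2[y-40:y+40,x-60:x+50]
p=a[150:420,180:480]
p=cv2.resize(p,(400,360),interpolation=2);q=cv2.resize(q,(400,291),interpolation=2);o=np.zeros((360,800,3),np.uint8);o[:,:400]=p;o[:291,400:]=q
cv2.imwrite('pics/w4c.png',o[:,:,::-1]);print(x,y)
E
```

```text
time: 10.75
position: [0.5569, 0.0142, 0.1206]
tool_rot: [-2.059, -2.364, 0.014]
ft_force: [-9.9, -1.1, 12.8]
grip_width: 0.331
grip_force: 50.0
time: 11.12
position: [0.5584, 0.0144, 0.1206]
tool_rot: [-2.061, -2.366, 0.009]
ft_force: [-5.4, -1.0, 7.6]
grip_width: 0.332
grip_force: 50.0
[0.55842309 0.01440359 0.12059435] -262.11828310340024
274 204
```

View pics/w4c.png

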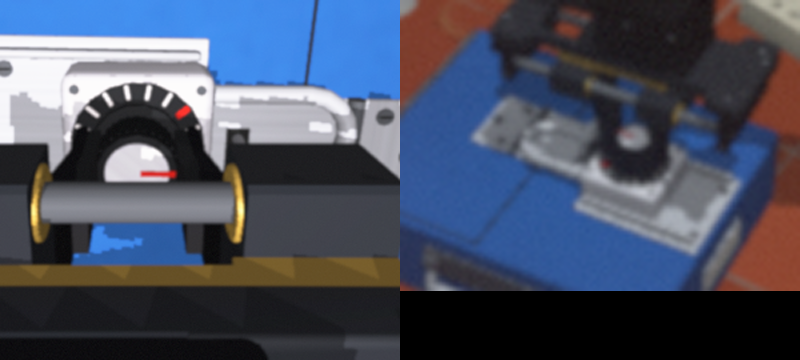

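The shackle is still fully out, with the bow about 64 mm ahead of the case face. The staple leg at (237,135) is close to the short leg's tip, so the lock needs about 6 mm more forward.

```bash
python3 -m crank '[[0,0.015,0.0018,0.004,0],[0,0.028,0.0034,0.004,0],[0,0.028,0.0034,0.004,0],[0,0.028,0.0034,0.004,0],[0,0.028,0.0034,0.004,0]]'; python3 - <<'E'
from h import *
s=get_state();v=s['tool_rot'];print(s['position'],2*np.degrees(np.arctan2(v[1],v[0])),s['torque'])
c=load('w4.png');im=cv2.imread('pics/w4.png')
f=lambda p:(p[0]*.75+179.9,p[1]*.75+149.9)
# staple near leg/base at crop (237,135), case face top edge (213,85), bow inner/outer at mid
u=np.array([.9925,.122]);o=np.array([.5584,.0144])
for n,p,z in [('staple foot',(237,135),.09),('staple mid',(237,135),.102),('face',(213,85),.116),('bow outer',(358,135),.102)]: print(n,u@(onz(c,f(p),z)[:2]-o))
E
```

```text
time: 11.85
position: [0.5631, 0.015, 0.1208]
tool_rot: [-2.06, -2.365, 0.011]
ft_force: [-4.8, -1.0, 6.9]
grip_width: 0.33
grip_force: 50.0
[0.56306992 0.0150256  0.12075313] -262.1143754484648 [-0.17084053  1.1889019  -0.02986466]
staple foot 0.045874426810204184
staple mid 0.04298009884158674
face 0.028604751705830565
bow outer 0.0955839065557183
```

```bash
python3 -m crank '[[0,0,0,0.015,0],[0,0,0,0.03,0],[0,0,0,0.045,0],[0,0,0,0.045,0]]' 60; python3 -m crank '[[0,0,0,0.02,0],[0,0,0,0.04,0],[0,0,0,0.06,0],[0,0,0,0.06,0]]';python3 - <<'E'
from h import *
a,c=snap('side','d5.png')
s=get_state();print(s['position'])
x,y=proj(c,(.59,.02,.12))[0].astype(int);cv2.imwrite('pics/d5c.png',cv2.resize(a[y-50:y+50,x-65:x+65,::-1],None,fx=5,fy=5,interpolation=2))
E
```

```text
time: 12.35
position: [0.567, 0.0153, 0.1304]
tool_rot: [-2.064, -2.369, 0.0]
ft_force: [0.4, 0.2, -6.4]
grip_width: 0.329
grip_force: 60.0
time: 12.85
position: [0.5675, 0.0153, 0.143]
tool_rot: [2.063, 2.368, 0.001]
ft_force: [1.0, -0.3, -6.3]
grip_width: 0.332
grip_force: 60.0
[0.5672935  0.01527986 0.14265281]
```

View pics/d5c.png

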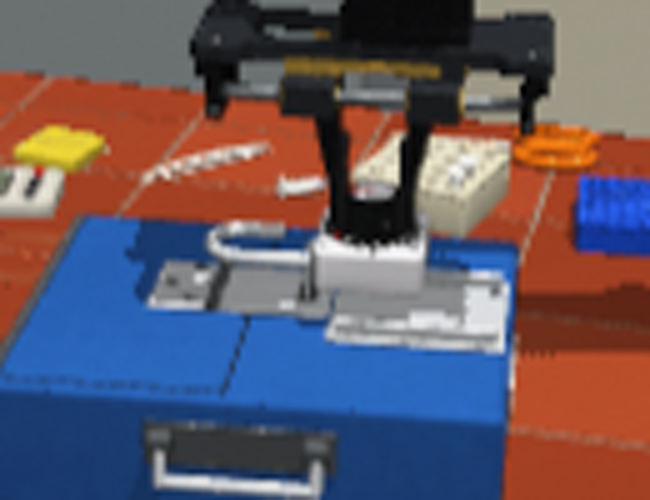

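The lock is up level with the shackle still open, and the wrist reads only its weight (about 6 N). I'll raise it to 10 cm.

```bash
python3 -m crank '[[0,0,0,0.05,0],[0,0,0,0.12,0],[0,0,0,0.2,0],[0,0,0,0.29,0],[0,0,0,0.36,0]]'; python3 -m crank '[[0,0,0,0.04,0],[0,0,0,0.07,0],[0,0,0,0.07,0],[0,0,0,0.07,0],[0,0,0,0.07,0]]';python3 - <<'E'
from h import *
a,c=snap('side','d6.png')
s=get_state();print(s['position'])
x,y=proj(c,(.59,.02,.15))[0].astype(int);cv2.imwrite('pics/d6c.png',cv2.resize(a[y-60:y+60,x-75:x+75,::-1],None,fx=4,fy=4,interpolation=2))
E
```

```text
time: 13.52
position: [0.5676, 0.0154, 0.2163]
tool_rot: [2.063, 2.368, 0.002]
ft_force: [-0.7, 0.6, -6.6]
grip_width: 0.33
grip_force: 60.0
time: 14.15
position: [0.5668, 0.0152, 0.2278]
tool_rot: [-2.063, -2.368, 0.001]
ft_force: [0.1, -0.1, -6.5]
grip_width: 0.328
grip_force: 60.0
[0.56687299 0.01522414 0.22793685]
```

View pics/d6c.png

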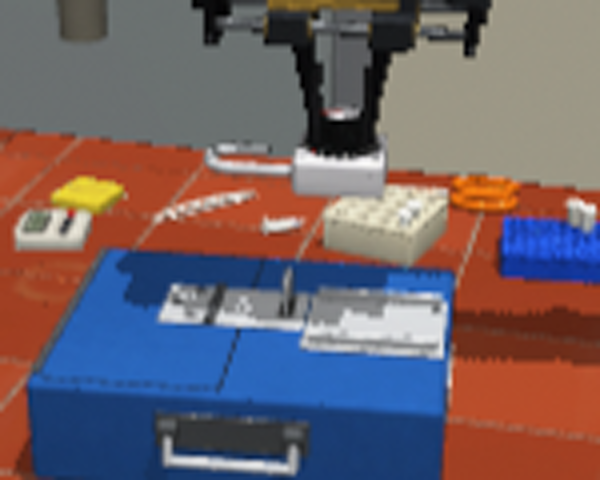

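The lock is held level, dial up and shackle open, with its underside about 11 cm above the box top. The staple is free, so I'm handing in.

```bash
python3 -c "
from bench import *
print(close_job())"
```

```text
the job is handed in; nothing more can be done
None
```

The padlock is off the hasp and the job is handed in: the gripper is holding it dial up, shackle open, about 11 cm above the strongbox, and the cool pack, tube rack and petri dish were not touched.

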